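# Set up a weld sample and the clipped torch for inspection

### The arm

A 6-joint arm with a two-finger parallel gripper is mounted at the origin on the work surface. World frame = base frame: x ahead of the robot, y to its left, z up, the work surface at z = 0. Lengths are in m, angles in degrees, forces in N, time in s.
With the tool pointing down it reaches from about 0.3 to 0.75 m from the base axis. Payload 8.5 kg.
Tool frame: the origin (TCP) lies midway between the tips of the shut fingers; the grasp point (between the pads) lies 19 mm behind it; z points along the fingers, y is the line along which they close (so a half turn about z gives the same grasp; the last joint's range is limited). The gripper opens to 85 mm and grips with 20 to 120 N. Pads are 22 mm wide; open, the fingers measure 114 mm over their backs; the gripper's body (76 mm by 85 mm) begins 54 mm behind the grasp point. The pads swing forward as they close: fully open they stand 13 mm farther back than shut.
Start: joints at [-83.44, 21.807, 74.336, -0, 83.858, -12.336], TCP at [0.178, -0.52, 0.231] pointing down, gripper open.
Joint ranges: [-178.18, 178.18], [-50.72, 133.34], [12.68, 142.11], [-81.47, 261.47], [9.98, 163.14], [-165.26, 165.26]. Speed limits (degrees/s): [136.94, 136.94, 180, 180, 180, 180].

### API

Orientations are given as a 3x3 rotation matrix whose columns are the frame's x, y, z axes.
In Python, from rig import monitor, optics, close_job, models gives the robot as it stands.
- The arm moves only by the tool step_arm, never from a script. Its arguments are lists of equal length, an entry for each row: "fingers": the closure, from -1 (fully open) to 1 (shut); "travel": the shift along the tool's x, y, z scaled (see below), a list of three; "twist": the turn about the tool's z scaled (see below). In form: {"fingers": [fingers, ...], "travel": [[tx, ty, tz], ...], "twist": [twist, ...]}. A call has 1 to 10 rows; each row shifts and turns the commanded pose from where the row before left it, along the tool's axes as they then stand; what a row does not reach is not made up. The controller multiplies each number of a shift by 100 mm and each number of a turn by pi rad. A row lasts 1/8 s, in which the tool goes at most 62.5 mm and 10.7 degrees, less where a joint would pass 70% of its speed; a pose out of reach is approached as far as the arm can. A call with a number of a shift or a turn outside -1 to 1 is refused whole. A call with a gripper value outside its range is refused whole. The fingers move at their own pace and stop on an object; "force" is the grip in N (left out, the last holds). Time passes only in rows, so rows that do not move let the fingers close. It gives the time, the measured TCP pose, the force, the opening and the grip force at its end, in the units of the state.
- monitor.observe(): the state, without advancing time (a new reading comes with each control period).
- optics.get_image(name): name is "scene" or "top" or "wrist"; returns (picture, depth): 480x640x3 uint8, blue, green, red; 480x640 float32, m along the optical axis (not along the pixel's ray), 0 where there is no reading.
- optics.get_calibration(name): a dict with "vertical_fov" (degrees; the focal length in pixels is half the picture's height over the tangent of half this angle, whatever the lens; pixels are square), "cx", "cy" (the principal point, pixels), "world_from_camera" (4x4, takes a point from camera to world coordinates). Camera axes: x right, y up, looking along -z (the intrinsics and any distortion apply to the point x, -y, -z); pixel columns grow to the right and rows downward; lengths in m; the calibration is good to about 2 mm. The wrist camera is an equidistant fisheye: a pixel r from the principal point sees the ray r / f radians off the axis. A picture is of the moment at which its call begins: read the wrist's pose just before it. get_calibration takes no time and is no camera call; for the wrist camera it gives the pose at the moment of the call.
- close_job(): hands the job in; it is judged then, once.
Trained networks look in the newest picture that a camera, given by its name, has taken for a name from the list of things; names that differ only in an ending like _2 or _b are one class to them, and where a whole thing is asked for, a point or a joint stands for the part that bears it (a point fixed in the world has none). Each returns a list of dicts, best first, with "confidence" (0 to 1); they miss things now and then, are a little off and sometimes report something else, mostly with a low value. They report only what shows in the picture. A call takes as long as a camera call. They do not tell look-alikes from the thing itself.
- models.trace(camera, query): "mask" (480x640 bool, what is visible of it) and "point" ([column, row] in pixels, amid what is visible of it).
- models.landmark_of(camera, query): "point" ([column, row] in pixels: a listed point, or the origin of a listed thing).
The state is a dict: "time_s": time; "q": joint angles; "qvel": joint speeds; "joint_efforts": joint torques, N m; "position": TCP position; "tool_rot": TCP orientation; "ft_force": force on the tool from outside, world axes, zero at the start; "wrist_torque": the same for the moment, N m; "grip_width": finger opening in m; "gripper_force": force on a finger pad.
Only numpy, scipy, OpenCV 4.12 (cv2) and the standard library are available. Lean on these libraries where they do the work, as an engineer would, in place of code of your own. Each camera call takes 0.05 s, during which the arm holds its last target. There are 200 camera calls.

### The job

Get the weld sample ready for inspection: first tip the standing square tube straight over onto the steel plate that it stands against, so that it lies flat on its side. Then pull the torch straight out of its two spring clips on the sloping stand and lay it down in the V cradle on the plate, well centred, with its lens pointing at the tube and let go; leave the brush, the hammer and the can where they are.

Things in the scene. Friction and masses are not known exactly. Their poses are not given: they have to be found in the camera images.
- sample: Weld sample: bare steel square tube, ends closed, 60 x 60 x 120 mm, 0.4 to 0.85 kg, a weld bead round its middle. It starts standing on the bench, 2 to 8 mm off the plate's edge on the robot's side, within 3 degrees of square. Origin: centre of its foot; z along the tube, x towards the plate.
- seam (a point): Centre of the sample tube, at its weld bead, 60 mm from either end. Pushed towards the plate 40 to 55 mm above this point (1 to 5 N), the tube's foot meets the plate's edge and it tips; beyond about 30 degrees it falls onto the plate by itself.
- plate: Inspection plate: fixed flat steel plate on the bench, 10 mm thick. Origin on the bench; it reaches from x = -80 mm (edge that faces the robot and stops the sample's foot) to +70 mm and y = -150 to +150 mm. x points away from the robot, z up. The cradle is on its +y half; the sample stands before its -y half and is to lie there. May be left or right of the stand.
- spot (a point): Where the sample's centre belongs once it lies on the plate, its length along the plate's x: 40 mm above the bench, at x -30, y -77.5 mm on the plate. Axes as the plate's.
- cradle (a point): Axis of a torch lying in the V cradle, midway between its two saddles: 46 mm above the bench, at x -30, y 77.5 mm on the plate. Axes as the plate's; the torch lies along y, lens to -y (towards the sample). The saddles, 14 mm thick V's open upwards (45 degree sides, mouth 50 mm wide, tops 7 mm above this axis), stand 46 mm to either side; 78 mm are free between them for fingers.
- torch: Inspection torch: bare aluminium cylinder, barrel 26 mm in diameter, 178 mm over all, 0.14 to 0.22 kg. Origin on its axis, within 4 mm of midway between the clips; y along its axis: tail at y = 88 mm, head (36 mm in diameter) from y = -56 to -90 mm, where the lens is. Its roll has no meaning. It starts level in two spring clips, lens towards the stand's -y.
- lens (a point): Centre of the torch's lens, on its axis, 90 mm from the torch's origin.
- stand: Clip stand: fixed blue steel board sloping at 40 degrees to the bench, its face towards the robot and up; 150 mm along the slope, 200 mm along y. Origin on the bench below the held torch's middle; x away from the robot, z up. Its face lies 32 mm behind the torch's axis.
- lip (a point): Middle of the outer edge of the stiff lip on the board's upper edge, square to the board: 69 mm up-slope of the torch's axis and 35 mm further out than it. It keeps a gripper that points straight down off the torch: come in along the board's normal, the tool leaning back 40 degrees towards the robot (at least about 20).
- clip (a point): Axis of the torch as held, midway between the clips, 130 mm above the bench. The clips, 14 mm wide, stand 46 mm to either side along y: 78 mm of barrel are free between them. Each is a C of two sprung jaws, mouth along the board's normal, (-0.643, 0, 0.766) in the stand's axes. Pulled that way the torch resists with 8 to 18 N over some 10 mm, then snaps free; grip firmly (60 N or more).
- brush: Bystander: wire brush with a wooden handle, 220 mm, lying on the bench. Origin at the middle of its underside.
- hammer: Bystander: hammer, 260 mm, lying on the bench. Origin at the middle of its underside.
- can: Bystander: grey can, 66 mm in diameter, 110 mm tall, standing. Origin at the centre of its underside.
Not all that is in view belongs to the job. Leave any blue look-alike of the sample alone. Of the things that look like the torch, the larger one is meant.

How it is judged (in metres and radians):
On the way, in this order (a step that is already met when the one before it is completed fails the run):
1. the sample tube lies flat on its side on the plate, at rest, near its spot (angle between sample's own z axis and vertical between 1.47 and 1.67 rad and angle between the z axis of sample and the x axis of plate, either way round below 0.2 rad and distance between seam and spot below 0.03 m and height (world z) of seam above 0.034 m and linear speed of sample below 0.02 m/s), for 0.2 s.
2. the torch, held by the fingers, is clear of its clips (60 mm or more from where they held it) (distance between torch and clip above 0.06 m and contact force between the fingers and torch above 1 N), for 0.1 s.
At the end, for the whole second after the job is handed in: The tube lies level on the plate (0.1 rad; 0.2 rad of the plate's x), its centre within 30 mm of its spot. The torch lies in both saddles: within 6 mm sideways, 5 mm in height, 15 mm lengthwise, 0.08 rad, lens towards the tube. Both at rest (all of step 1 and x of torch in the frame of cradle between -0.006 and 0.006 m and y of torch in the frame of cradle between -0.015 and 0.015 m and z of torch in the frame of cradle between -0.005 and 0.005 m and angle between the y axis of torch and the y axis of plate, either way round below 0.08 rad and y of lens in the frame of cradle below -0.06 m and linear speed of torch below 0.02 m/s and angular speed of torch below 0.3 rad/s); the robot touches nothing.
It fails at once if the brush, the hammer or the can is moved by more than 25 mm (distance of any of brush, hammer, can from where it was at the start of the episode above 0.025 m).
It fails at once if the can is tipped (angle between can's own z axis and vertical above 0.5 rad).
It also fails if it takes over 45 s, if anything falls off the work surface, if the arm or the gripper's body presses on something with over 40 N, if the wrist force passes 120 N, or if a joint passes its speed limit or range.

## Working session

There is one attempt and no reset: what is moved stays moved. The work goes in short steps, Python scripts to look and compute and a tool call to move; the robot and the scene stay as the last step left them, time stands still between calls to the robot, and variables do not carry over. Pictures are saved under pics/ and viewed, at most 10 in all, crops included, and the job is handed in when it is done.

Besides the shell and the picture viewer there is one more tool, called in YAML: its name, and indented under it one key for each argument. step_arm: Moves the arm, as the interface text tells. Its arguments: {"type":"object","properties":{"fingers":{"type":"array","items":{"type":"number"}},"travel":{"type":"array","items":{"type":"array","items":{"type":"number"}}},"twist":{"type":"array","items":{"type":"number"}},"force":{"type":"number"}},"required":["fingers","travel","twist"]}

```bash
mkdir -p pics; ls
cat > h.py <<'E'
import numpy as np, cv2
from rig import monitor, optics, close_job, models
def shot(n,save=None):
    c=optics.get_calibration(n); im,d=optics.get_image(n)
    if save: cv2.imwrite('pics/'+save,im)
    return c,im,d
def ray(c,uv,fish=False):
    f=240/np.tan(np.radians(c['vertical_fov']/2)); uv=np.atleast_2d(uv).astype(float)
    return (uv[:,0]-c['cx'])/f,-(uv[:,1]-c['cy'])/f
def cloud(c,d,mask=None):
    v,u=np.nonzero((d>0)&(mask if mask is not None else True))
    x,y=ray(c,np.c_[u,v]); z=d[v,u]; T=np.array(c['world_from_camera'])
    return (np.c_[x*z,y*z,-z]@T[:3,:3].T+T[:3,3]),u,v
def at(c,d,p):
    m=np.zeros(d.shape,bool);u,v=int(p[0]),int(p[1]);m[v-2:v+3,u-2:u+3]=1
    P,_,_=cloud(c,d,m); return np.median(P,0) if len(P) else None
E
python3 - <<'E'
from h import *
np.set_printoptions(precision=4,suppress=True)
s=monitor.observe();print(s['time_s'],s['position'],np.array(s['tool_rot']))
for n in('scene','top'):
    c,im,d=shot(n,n+'0.png')
    print(n,c)
    for q in('sample','seam','plate','spot','cradle','torch','lens','stand','lip','clip','can','brush','hammer'):
        for r in models.landmark_of(n,q)[:3]:
            if r['confidence']>.2: print(q,np.round(r['point']),round(r['confidence'],2),at(c,d,r['point']))
E
```

```text
pics
0.0 [ 0.1781 -0.5201  0.2307] [[ 0.9461  0.3238 -0.0001]
 [ 0.3238 -0.9461  0.0014]
 [ 0.0003 -0.0014 -1.    ]]
scene {'vertical_fov': 44.922720336830984, 'cx': 322.6707051853103, 'cy': 234.25382431544665, 'world_from_camera': array([[ 0.472 , -0.7166,  0.5134,  1.2401],
       [ 0.8815,  0.377 , -0.2842, -0.4445],
       [ 0.0101,  0.5867,  0.8097,  1.2171],
       [ 0.    ,  0.    ,  0.    ,  1.    ]])}
sample [358. 212.] 0.94 [0.4771 0.0765 0.0523]
sample [379. 182.] 0.9 [0.4161 0.1813 0.0459]
seam [382. 169.] 0.76 [0.4165 0.183  0.0998]
seam [355. 200.] 0.59 [0.4769 0.0684 0.0994]
plate [407. 232.] 0.78 [0.5694 0.1757 0.0088]
plate [186. 319.] 0.69 [ 0.5668 -0.4158  0.0595]
spot [374. 226.] 0.68 [0.5134 0.1098 0.0092]
spot [237. 272.] 0.62 [ 0.4697 -0.2589 -0.0007]
cradle [426. 200.] 0.69 [0.5013 0.2764 0.0083]
cradle [274. 252.] 0.26 [ 0.5883 -0.2007  0.1998]
torch [245. 227.] 0.61 [ 0.3634 -0.1894  0.0181]
lens [235. 246.] 0.93 [ 0.4124 -0.2355  0.0258]
lens [238. 269.] 0.51 [ 0.5419 -0.2722  0.1279]
stand [278. 286.] 0.58 [ 0.5583 -0.1878  0.005 ]
lip [282. 247.] 0.89 [ 0
[... 797 characters left out ...]
. 259.] 0.67 [0.5575 0.1667 0.0092]
spot [234. 269.] 0.89 [0.5343 0.1024 0.0096]
cradle [164. 268.] 0.96 [0.5327 0.2601 0.0089]
torch [362. 264.] 0.88 [ 0.5499 -0.1738  0.1415]
torch [362. 348.] 0.61 [ 0.3683 -0.187   0.0224]
torch [330. 168.] 0.53 [ 0.7685 -0.1068  0.0198]
lens [381. 326.] 0.87 [ 0.4157 -0.228   0.0243]
lens [408. 261.] 0.83 [ 0.5559 -0.2655  0.147 ]
stand [363. 266.] 0.7 [ 0.5439 -0.1759  0.1404]
lip [369. 247.] 0.93 [ 0.582  -0.1875  0.1193]
clip [368. 261.] 0.71 [ 0.5542 -0.1859  0.1401]
can [459. 274.] 0.55 [ 0.5357 -0.3848  0.092 ]
can [224. 159.] 0.43 [0.782  0.1313 0.0239]
brush [328. 169.] 0.91 [ 0.7675 -0.1022  0.0198]
hammer [221. 160.] 0.87 [0.7816 0.1377 0.0265]
```

View pics/top0.png

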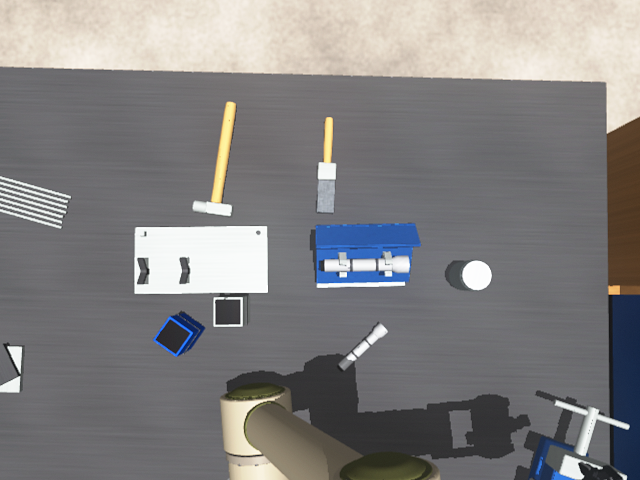

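View pics/scene0.png

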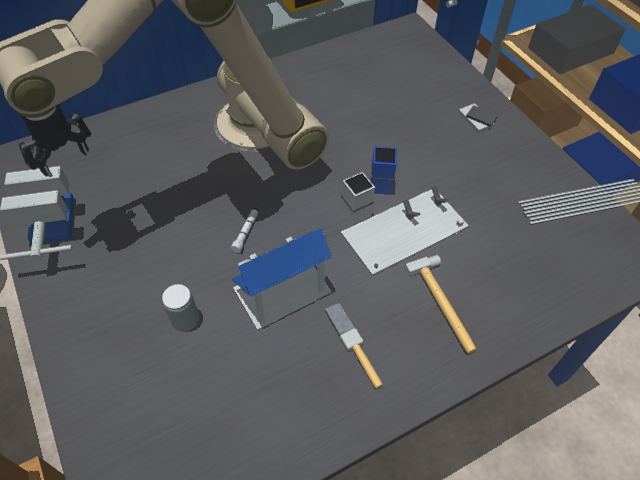

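The top view shows the bare tube at (228,312), the plate at (201,260) with saddles at (143,270) and (184,270), and the big torch in its clips at (366,265) with its head to the right (-y). The blue look-alike is at (180,335) and the small torch at (362,348). The scene view agrees. Next I'll fit the poses from the depth.

Run:
```python
from h import *
np.set_printoptions(precision=4,suppress=True)
c,im,d=shot('top')
P,u,v=cloud(c,d); I=im[v,u].astype(int)
def box(m):
    r=cv2.minAreaRect(P[m][:,:2].astype(np.float32)); return r, cv2.boxPoints(r)
A=(u>125)&(u<275)&(v>220)&(v<300)&(P[:,2]>.005)&(P[:,2]<.016)&(I.min(1)>150)
print('plate',A.sum(),np.median(P[A][:,2]),box(A))
B=(u>205)&(u<255)&(v>288)&(v<335)&(P[:,2]>.11)&(P[:,2]<.13)
print('tube top',B.sum(),np.median(P[B][:,2]),box(B))
S=(u>130)&(u<200)&(v>250)&(v<290)&(P[:,2]>.03)
for k,(a,b) in enumerate(((130,160),(170,200))):
    m=S&(u>a)&(u<b); print('saddle',m.sum(),P[m].min(0),P[m].max(0),np.median(P[m],0))
L=(u>305)&(u<425)&(v>215)&(v<292)
blue=(I[:,0]>I[:,2]+60)
m=L&blue&(P[:,2]>.02); Q=P[m]; print('blue z range',Q[:,2].min(),Q[:,2].max())
m1=m&(v>250); m2=m&(v<246)
for n,mm in(('face',m1),('lip',m2)):
    Q=P[mm]; q=np.median(Q,0); K=Q[np.abs(Q-q).max(1)<.15]
    U,s,V=np.linalg.svd(K-K.mean(0),full_matrices=False); print(n,mm.sum(),K.mean(0),V[2]*np.sign(V[2,2]),s, K.min(0),K.max(0))
    top=K[K[:,2]>np.percentile(K[:,2],90)];print(' top edge',top.mean(0),np.polyfit(top[:,1],top[:,0],1))
r=models.trace('top','torch')
for t in r:
    print('torch mask',t['confidence'],t['point'],t['mask'].sum())
    if abs(t['point'][1]-265)<15:
        Q,_,_=cloud(c,d,t['mask']); Q=Q[(Q[:,2]>.11)]
        yb=np.arange(-.30,-.06,.01)
        for y in yb:
            k=Q[np.abs(Q[:,1]-y)<.005]
            if len(k)>5:
                t_=k[:,2]; kk=k[np.argmax(t_)]; print(round(y,3),len(k),'x',k[:,0].min(),k[:,0].max(),'zmax',t_.max(),'at x',kk[0])
```

```text
plate 8003 0.009673011158099598 (((0.5474032163619995, 0.17792671918869019), (0.16559551656246185, 0.300469309091568), 1.7658449411392212), array([[0.46  , 0.3255],
       [0.4693, 0.0252],
       [0.6348, 0.0303],
       [0.6255, 0.3306]], dtype=float32))
tube top 851 0.1197775993104302 (((0.44580212235450745, 0.0939629077911377), (0.057540163397789, 0.059798333793878555), 1.455155372619629), array([[0.4163, 0.1231],
       [0.4178, 0.0633],
       [0.4753, 0.0648],
       [0.4738, 0.1246]], dtype=float32))
saddle 176 [0.4978 0.2908 0.0302] [0.5549 0.3086 0.0563] [0.5298 0.2991 0.0429]
saddle 172 [0.5    0.2002 0.0301] [0.557  0.2165 0.0576] [0.5268 0.2076 0.0427]
blue z range 0.05253800060710967 0.2093191214074912
face 1561 [ 0.5413 -0.1768  0.0834] [-0.6769 -0.0214  0.7357] [2.3361 1.2295 0.1924] [ 0.5095 -0.2844  0.0525] [ 0.5786 -0.0824  0.1474]
 top edge [ 0.5703 -0.1727  0.1189] [0.0076 0.5716]
lip 2232 [ 0.6043 -0.1819  0.1797] [0.7634 0.0325 0.6452] [2.7105 1.0127 0.056 ] [ 0.5795 -0.281   0.1474] [ 0.6325 -0.0813  0.2093]
 top edge [ 0.5841 -0.1923  0.204 ] [-0.0338  0.5776
[... 1125 characters left out ...]
0.5474651805315175
-0.16 64 x 0.5354024100744914 0.5602892604487729 zmax 0.14515382066930838 at x 0.5474599444175354
-0.15 61 x 0.535319969240163 0.560031023749642 zmax 0.14569345344959972 at x 0.5551749403136755
-0.14 34 x 0.5349436036033044 0.5487066363125992 zmax 0.15285113369655656 at x 0.5466960321949144
-0.13 48 x 0.5347399874475139 0.5570111349925188 zmax 0.15655326357353583 at x 0.5462731600769667
-0.12 58 x 0.5345003025062794 0.5569276196999468 zmax 0.14727501583233304 at x 0.5443981198661539
-0.11 54 x 0.5342131840053576 0.5546329115289247 zmax 0.14483995976315245 at x 0.5381141643133747
-0.1 52 x 0.534079663523891 0.5544721338398345 zmax 0.14545561842656163 at x 0.5479788681003643
```

step_arm:
  fingers: [1, 1, 1, 1, 1, 1, 1, 1, 1]
  travel:
    - [0, 0, 0]
    - [0, 0, 0]
    - [0, 0, 0]
    - [0, 0, 0]
    - [0, 0, 0]
    - [0, 0, 0]
    - [0, 0, 0]
    - [0, 0, 0]
    - [0, 0, 0]
  twist: [-0.05, -0.05, -0.05, -0.05, -0.05, -0.05, -0.05, -0.054, 0]
  force: 70

```text
time_s: 2.62
position: [0.1781, -0.5204, 0.2313]
tool_rot: [[-0.027, 1.0, -0.0], [1.0, 0.027, -0.0], [-0.0, -0.0, -1.0]]
ft_force: [-0.3, 0.8, -0.3]
grip_width: 0.0
gripper_force: 0.0
```

step_arm:
  fingers: [1, 1, 1, 1, 1, 1, 1, 1, 1, 1]
  travel:
    - [0.4, 0.1, 0]
    - [0.4, 0.1, 0]
    - [0.4, 0.1, 0]
    - [0.4, 0.1, 0]
    - [0.4, 0.1, 0]
    - [0.4, 0.1, 0]
    - [0.4, 0.1, 0]
    - [0.4, 0.1, 0]
    - [0.4, 0.1, 0]
    - [0.4, 0.1, 0]
  twist: [0, 0, 0, 0, 0, 0, 0, 0, 0, 0]

```text
time_s: 3.88
position: [0.2668, -0.1165, 0.2315]
tool_rot: [[-0.023, 1.0, 0.001], [1.0, 0.023, -0.001], [-0.001, 0.001, -1.0]]
ft_force: [0.8, -0.5, -0.5]
grip_width: 0.0003
gripper_force: 0.0
```

step_arm:
  fingers: [1, 1, 1, 1, 1, 1, 1, 1, 1, 1]
  travel:
    - [0.41, 0.19, 0]
    - [0.41, 0.19, 0]
    - [0.41, 0.19, 0]
    - [0.41, 0.19, 0]
    - [0.41, 0.19, 0]
    - [0, 0, 0.35]
    - [0, 0, 0.35]
    - [0, 0, 0.35]
    - [0, 0, 0.2]
    - [0, 0, 0]
  twist: [0, 0, 0, 0, 0, 0, 0, 0, 0, 0]

```text
time_s: 5.12
position: [0.3555, 0.09, 0.1057]
tool_rot: [[-0.025, 1.0, -0.003], [1.0, 0.025, 0.0], [0.0, -0.003, -1.0]]
ft_force: [-0.2, 0.6, 0.1]
grip_width: 0.0002
gripper_force: 0.0
```

step_arm:
  fingers: [1, 1, 1, 1, 1, 1, 1, 1]
  travel:
    - [0.03, 0.15, 0]
    - [0, 0.15, 0]
    - [0, 0.08, 0]
    - [0, 0.06, 0]
    - [0, 0.06, 0]
    - [0, 0.06, 0]
    - [0, 0.06, 0]
    - [0, 0.06, 0]
  twist: [0, 0, 0, 0, 0, 0, 0, 0]

```text
time_s: 6.12
position: [0.4243, 0.0948, 0.1064]
tool_rot: [[-0.028, 1.0, 0.0], [1.0, 0.028, 0.0], [-0.0, 0.0, -1.0]]
ft_force: [-1.6, -0.2, 1.7]
grip_width: 0.0002
gripper_force: 0.8
```

step_arm:
  fingers: [1, 1, 1, 1, 1]
  travel:
    - [0, 0.07, 0]
    - [0, 0.07, 0]
    - [0, 0.07, 0]
    - [0, 0.07, 0]
    - [0, 0.04, 0]
  twist: [0, 0, 0, 0, 0]

```text
time_s: 6.75
position: [0.4564, 0.0957, 0.1063]
tool_rot: [[-0.028, 1.0, 0.0], [1.0, 0.028, 0.0], [-0.0, 0.0, -1.0]]
ft_force: [-0.3, 0.0, -0.4]
grip_width: -0.0
gripper_force: 0.0
```

step_arm:
  fingers: [1, 1, 1, 1]
  travel:
    - [0, 0.05, 0]
    - [0, 0.05, 0]
    - [0, 0, 0]
    - [0, 0, -0.3]
  twist: [0, 0, 0, 0]

```text
time_s: 7.25
position: [0.4647, 0.096, 0.1353]
tool_rot: [[-0.028, 1.0, -0.005], [1.0, 0.028, 0.0], [0.0, -0.005, -1.0]]
ft_force: [-0.3, 1.0, -0.2]
grip_width: 0.0
gripper_force: 0.0
```

Run:
```python
from h import *
c,im,d=shot('scene','s1.png')
cv2.imwrite('pics/s1c.png',cv2.resize(im[80:300,200:500],None,fx=2,fy=2))
P,u,v=cloud(c,d)
m=(P[:,0]>.4)&(P[:,0]<.62)&(P[:,1]>.04)&(P[:,1]<.15)&(P[:,2]>.06)&(P[:,2]<.075)
Q=P[m]; print(m.sum(),np.percentile(Q,[1,50,99],axis=0)); print(cv2.minAreaRect(Q[:,:2].astype(np.float32)))
```

```text
978 [[0.46187981 0.0642062  0.06067247]
 [0.52477884 0.09373033 0.06845259]
 [0.5817939  0.12662756 0.07404769]]
((0.5223445892333984, 0.09567054361104965), (0.12568752467632294, 0.0643305554986), 2.6884419918060303)
```

View pics/s1c.png

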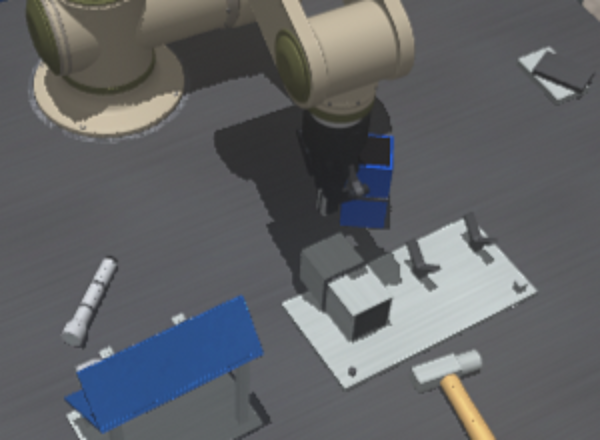

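The crop shows the tube lying on the plate around (345,290), about 10 mm from its spot. A row can't tilt the tool directly, so I'll rise and drive past the reach limit to see how the arm approximates the pose.

step_arm:
  fingers: [1, 1, 1, 1, 1, 1, 1, 1, 1, 1]
  travel:
    - [-0.2, 0, -0.5]
    - [-0.2, 0.1, -0.5]
    - [-0.2, 0.4, -0.5]
    - [-0.16, 0.5, -0.5]
    - [0, 0.5, -0.3]
    - [0, 0.5, 0]
    - [0, 0.5, 0]
    - [0, 0.5, 0]
    - [0, 0.5, 0]
    - [0, 0.5, 0]
  twist: [0, 0, 0, 0, 0, 0, 0, 0, 0, 0]

```text
time_s: 8.55
position: [0.7804, 0.0315, 0.3086]
tool_rot: [[-0.028, 0.998, 0.052], [1.0, 0.028, 0.003], [0.001, 0.052, -0.999]]
ft_force: [-0.1, -0.6, -0.3]
grip_width: -0.0003
gripper_force: 0.0
```

```bash
python3 -c "
from h import *
s=monitor.observe();print(s['q'],s['time_s'])"
```

```text
[ -6.50443716  48.3764841   12.79521715   0.53550241 115.86780348
  -7.87478303] 8.55
```

step_arm:
  fingers: [1, 1, 1, 1, 1, 1]
  travel:
    - [0, 0.5, 0]
    - [0, 0.5, 0]
    - [0, 0.5, 0]
    - [0, 0.5, 0]
    - [0, 0.5, 0]
    - [0, 0.5, 0]
  twist: [0, 0, 0, 0, 0, 0]

```text
time_s: 9.3
position: [0.8593, 0.0315, 0.2368]
tool_rot: [[-0.028, 0.978, 0.207], [1.0, 0.027, 0.008], [0.002, 0.207, -0.978]]
ft_force: [0.3, -0.6, 0.5]
grip_width: -0.0
gripper_force: 0.0
```

step_arm:
  fingers: [1, 1, 1]
  travel:
    - [0, -0.3, 0]
    - [0, -0.3, 0]
    - [0, 0, 0]
  twist: [0, 0, 0]

```text
time_s: 9.68
position: [0.7982, 0.0302, 0.2247]
tool_rot: [[-0.028, 0.979, 0.204], [1.0, 0.027, 0.008], [0.003, 0.204, -0.979]]
ft_force: [0.2, 0.2, 0.4]
grip_width: 0.0004
gripper_force: 0.0
```

step_arm:
  fingers: [1, 1, 1, 1, 1, 1, 1, 1, 1, 1]
  travel:
    - [0, 0.4, -0.4]
    - [0, 0.5, -0.3]
    - [0, 0.5, -0.1]
    - [0, 0.5, -0.1]
    - [0, 0.5, -0.1]
    - [0, 0.5, -0.1]
    - [0, 0.5, -0.1]
    - [0, 0.5, -0.1]
    - [0, 0.5, -0.1]
    - [0, 0.5, -0.1]
  twist: [0, 0, 0, 0, 0, 0, 0, 0, 0, 0]

```text
time_s: 10.92
position: [0.8849, 0.0294, 0.3325]
tool_rot: [[-0.029, 0.893, 0.449], [1.0, 0.024, 0.016], [0.004, 0.45, -0.893]]
ft_force: [0.6, 0.7, -0.6]
grip_width: -0.0001
gripper_force: 0.0
```

step_arm:
  fingers: [1, 1, 1, 1, 1, 1]
  travel:
    - [0, 0.5, -0.1]
    - [0, 0.5, -0.1]
    - [0, 0.5, -0.1]
    - [0, 0.5, -0.1]
    - [0, 0.5, -0.1]
    - [0, 0.5, -0.1]
  twist: [0, 0, 0, 0, 0, 0]

```text
time_s: 11.68
position: [0.893, 0.0283, 0.404]
tool_rot: [[-0.029, 0.803, 0.595], [1.0, 0.021, 0.021], [0.004, 0.595, -0.804]]
ft_force: [-1.4, 0.2, 1.3]
grip_width: -0.0
gripper_force: 0.0
```

step_arm:
  fingers: [-0.4, -0.4, -0.4, -0.4, -0.4, -0.4, -0.4, -0.4, -0.4, -0.4]
  travel:
    - [0, 0.5, -0.1]
    - [-0.2, -0.34, -0.25]
    - [-0.2, -0.34, -0.25]
    - [-0.2, -0.34, -0.25]
    - [-0.2, -0.34, -0.25]
    - [-0.2, -0.34, -0.25]
    - [-0.2, -0.34, -0.25]
    - [-0.2, -0.34, -0.25]
    - [-0.2, -0.34, -0.25]
    - [-0.2, -0.34, -0.25]
  twist: [0, 0, 0, 0, 0, 0, 0, 0, 0, 0]

```text
time_s: 12.92
position: [0.5166, -0.1632, 0.406]
tool_rot: [[-0.029, 0.786, 0.617], [1.0, 0.021, 0.021], [0.003, 0.617, -0.787]]
ft_force: [-1.1, 0.0, 0.1]
grip_width: 0.0597
gripper_force: 0.0
```

```bash
cat > go.py <<'E'
from h import *
import sys
def go(t):
    s=monitor.observe(); R=np.array(s['tool_rot']); print('t',s['time_s'],'q',np.round(s['q'],1),'p',np.round(s['position'],4)); print(np.round(R,3)); print('tool delta /100mm',np.round(R.T@(np.array(t)-s['position'])*10,3),'tilt',np.degrees(np.arccos(-R[2,2])))
if __name__=='__main__': go([float(a) for a in sys.argv[1:4]])
E
python3 go.py 0.496 -0.181 0.192
```

```text
t 12.925 q [-42.5   1.8  81.   27.3  70.2 -47.3] p [ 0.5166 -0.1632  0.406 ]
[[-0.029  0.786  0.617]
 [ 1.     0.021  0.021]
 [ 0.003  0.617 -0.787]]
tool delta /100mm [-0.178 -1.487  1.553] tilt 38.11793416400898
```

step_arm:
  fingers: [-0.4, -0.4, -0.4, -0.4, -0.4, -0.4, -0.4]
  travel:
    - [-0.03, -0.3, 0.31]
    - [-0.03, -0.3, 0.31]
    - [-0.03, -0.3, 0.31]
    - [-0.03, -0.3, 0.31]
    - [-0.04, -0.28, 0.31]
    - [0, 0, 0]
    - [0, 0, 0]
  twist: [0, 0, 0, 0, 0, 0, 0]

```text
time_s: 13.8
position: [0.4981, -0.1791, 0.1939]
tool_rot: [[-0.029, 0.786, 0.617], [1.0, 0.021, 0.02], [0.003, 0.618, -0.786]]
ft_force: [-0.0, 0.5, 0.1]
grip_width: 0.0599
gripper_force: 0.0
```

Run:
```python
from go import *
go([.561,-.179,.115])
c,im,d=shot('wrist','w1.png'); T=np.array(c['world_from_camera'])
f=240/np.tan(np.radians(c['vertical_fov']/2))
P=T[:3,:3].T@(np.array([.549,-.179,.13])-T[:3,3])
def proj(X):
    P=T[:3,:3].T@(np.array(X)-T[:3,3]); r=np.hypot(P[0],P[1]); th=np.arctan2(r,-P[2]); return np.array([c['cx']+f*th*P[0]/r, c['cy']-f*th*P[1]/r])
for y in(-.09,0,.088):
    X=[.549-y*.028,-.179+y,.13]; p=proj(X);print(p); cv2.circle(im,tuple(int(a) for a in p),3,(0,0,255),-1)
cv2.imwrite('pics/w1m.png',im)
for q in('clip','lens','torch'): print(q,[(np.round(r['point']),round(r['confidence'],2)) for r in models.landmark_of('wrist',q)][:3])
```

```text
t 13.8 q [-46.2  11.8 107.   43.2  42.2 -75.8] p [ 0.4981 -0.1791  0.1939]
[[-0.029  0.786  0.617]
 [ 1.     0.021  0.02 ]
 [ 0.003  0.618 -0.786]]
tool delta /100mm [-0.019  0.007  1.009] tilt 38.14915110186493
[314.54731714 369.74174564]
[314.62047515 250.38989035]
[314.61533018 107.66668892]
clip []
lens [(array([ 90., 311.]), 0.93), (array([315., 369.]), 0.76)]
torch [(array([311., 252.]), 0.97), (array([ 17., 258.]), 0.7)]
```

View pics/w1m.png

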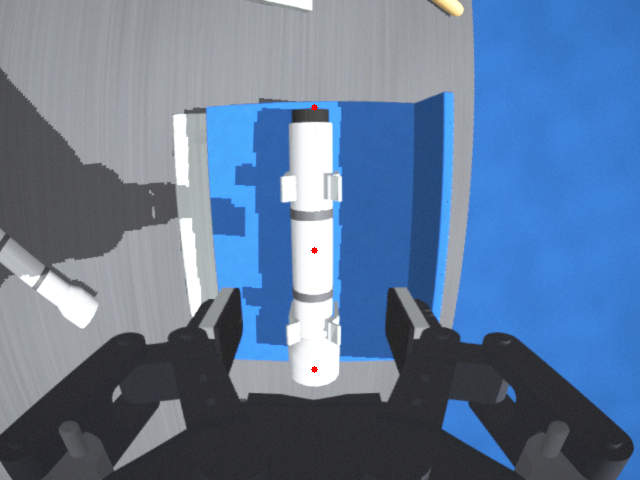

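The overlay fits the torch to about 2 mm, with the barrel at column ~311 and my mark at 314. Going in along the normal with a small down-slope correction.

step_arm:
  fingers: [-0.4, -0.4, -0.4, -0.4, -0.4, 1, 1, 1, 1, 1]
  travel:
    - [-0.02, -0.015, 0.25]
    - [0, 0, 0.25]
    - [0, 0, 0.25]
    - [0, 0, 0.2]
    - [0, 0, 0.05]
    - [0, 0, 0]
    - [0, 0, 0]
    - [0, 0, 0]
    - [0, 0, 0]
    - [0, 0, 0]
  twist: [0, 0, 0, 0, 0, 0, 0, 0, 0, 0]
  force: 80

```text
time_s: 15.25
position: [0.5581, -0.1789, 0.1139]
tool_rot: [[-0.029, 0.786, 0.618], [1.0, 0.021, 0.02], [0.003, 0.618, -0.786]]
ft_force: [-0.6, 0.5, 5.3]
grip_width: 0.0238
gripper_force: 78.0
```

step_arm:
  fingers: [1, 1, 1, 1, 1, 1, 1, 1, 1]
  travel:
    - [0, 0, -0.06]
    - [0, 0, -0.06]
    - [0, 0, -0.06]
    - [0, 0, -0.08]
    - [0, 0, -0.15]
    - [0, 0, -0.2]
    - [0, 0, -0.3]
    - [0, 0, -0.3]
    - [0, 0, 0]
  twist: [0, 0, 0, 0, 0, 0, 0, 0, 0]

```text
time_s: 16.38
position: [0.4825, -0.1815, 0.2093]
tool_rot: [[-0.028, 0.786, 0.617], [1.0, 0.021, 0.019], [0.002, 0.617, -0.787]]
ft_force: [-0.3, 0.4, -1.8]
grip_width: 0.0242
gripper_force: 82.3
```

Run:
```python
from go import *
go([.516,.2535,.2])
c,im,d=shot('wrist','w2.png')
c,im,d=shot('top'); P,u,v=cloud(c,d); I=im[v,u].astype(int)
m=(I.min(1)>120)&(P[:,2]>.16)&(P[:,2]<.26)&(P[:,0]>.4)&(P[:,0]<.56)&(P[:,1]>-.3)&(P[:,1]<-.07)
Q=P[m]; print(m.sum(),Q.min(0),Q.max(0))
for y in np.arange(-.28,-.08,.02):
    k=Q[abs(Q[:,1]-y)<.01]
    if len(k)>5: print(round(y,2),len(k),k[:,0].min(),k[:,0].max(),np.percentile(k[:,2],95))
```

```text
t 16.375 q [-48.3   9.2 107.2  41.9  45.1 -75.3] p [ 0.4825 -0.1815  0.2093]
[[-0.028  0.786  0.617]
 [ 1.     0.021  0.019]
 [ 0.002  0.617 -0.787]]
tool delta /100mm [4.339 0.297 0.361] tilt 38.123466737050265
1038 [ 0.45831784 -0.27277113  0.22041538] [ 0.4971646  -0.10169613  0.24339663]
-0.28 24 0.45860639588025764 0.4918767168826706 0.24130205983954234
-0.26 206 0.4583900363592903 0.4918418708776386 0.24188038713773874
-0.24 179 0.4583178432461981 0.49132968102829677 0.23947609665530248
-0.22 145 0.4609430638060395 0.4852934196390909 0.23715627271827489
-0.2 29 0.4607944415859397 0.49716460491914405 0.2367341912879378
-0.18 11 0.4618708924876997 0.496756410774408 0.23720655464782386
-0.16 99 0.4594718546242869 0.4819547432805681 0.23711963931664648
-0.14 140 0.45915437807834064 0.48151620477594287 0.23713328736422193
-0.12 142 0.45857157805583393 0.4811049873674811 0.23750492920962277
-0.1 63 0.458432189035707 0.48056667277095727 0.2370686004407725
```

View pics/w2.png

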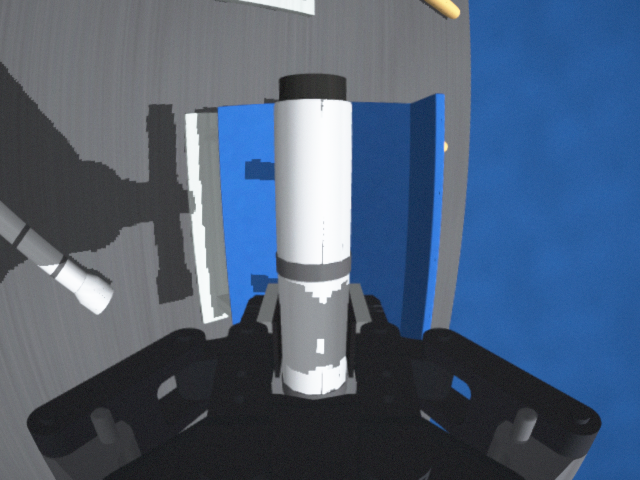

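Run:
```python
from h import *
c,im,d=shot('top'); P,u,v=cloud(c,d)
m=(P[:,0]>.33)&(P[:,0]<.47)&(P[:,1]>.12)&(P[:,1]<.27)&(P[:,2]>.11)&(P[:,2]<.13)
print(m.sum(),np.median(P[m][:,2]),cv2.boxPoints(cv2.minAreaRect(P[m][:,:2].astype(np.float32))))
S=(P[:,0]>.48)&(P[:,0]<.58)&(P[:,1]>.18)&(P[:,1]<.33)&(P[:,2]>.025)
for a,b in((.19,.225),(.28,.32)):
    k=P[S&(P[:,1]>a)&(P[:,1]<b)]
    top=k[k[:,2]>.046]; low=k[k[:,2]<.04]
    print(len(k),k.min(0),k.max(0),'low',low[:,0].min(),low[:,0].max(),np.median(k,0))
```

```text
905 0.11957907413727487 [[0.35169566 0.19599952]
 [0.40265065 0.16263048]
 [0.43566442 0.21304302]
 [0.38470942 0.24641205]]
191 [0.50002488 0.20005236 0.02570967] [0.55697639 0.21602769 0.05500436] low 0.5134562430038674 0.544338341872835 [0.5289935  0.20771602 0.0415359 ]
199 [0.49776355 0.29083533 0.02561634] [0.554823   0.30914209 0.05710027] low 0.506865173566472 0.5464815658025399 [0.5266549  0.2993115  0.04078154]
```

The held torch is level and clear of the clips. Laying it down at a 38° lean would run the gripper body into the blue look-alike (top edge x 0.436, z 0.12). I'll reduce the lean by driving towards the inner reach limit.

step_arm:
  fingers: [1, 1, 1, 1, 1, 1, 1, 1]
  travel:
    - [0.45, -0.04, -0.16]
    - [0.45, -0.04, -0.16]
    - [0.45, -0.04, -0.16]
    - [0.45, -0.04, -0.16]
    - [0, -0.3, -0.24]
    - [0, -0.3, -0.24]
    - [0, -0.3, -0.24]
    - [0, 0, 0]
  twist: [0, 0, 0, 0, 0, 0, 0, 0]

```text
time_s: 17.52
position: [0.3136, -0.0084, 0.2501]
tool_rot: [[-0.021, 0.788, 0.615], [1.0, 0.014, 0.016], [0.004, 0.615, -0.788]]
ft_force: [-0.1, -0.1, -2.7]
grip_width: 0.0237
gripper_force: 82.2
```

```bash
python3 go.py 0.3 0 0.25
```

```text
t 17.525 q [-53.7 -24.6 125.2  35.4  60.7 -67.4] p [ 0.3136 -0.0084  0.2501]
[[-0.021  0.788  0.615]
 [ 1.     0.014  0.016]
 [ 0.004  0.615 -0.788]]
tool delta /100mm [ 0.087 -0.107 -0.082] tilt 37.98673305773513
```

step_arm:
  fingers: [1, 1, 1, 1]
  travel:
    - [0, -0.3, -0.24]
    - [0, -0.3, -0.24]
    - [0, -0.3, -0.24]
    - [0, 0, 0]
  twist: [0, 0, 0, 0]

```text
time_s: 18.02
position: [0.2726, -0.0299, 0.2497]
tool_rot: [[-0.008, 0.799, 0.601], [1.0, -0.007, 0.022], [0.022, 0.601, -0.799]]
ft_force: [-0.4, -1.2, -2.4]
grip_width: 0.0237
gripper_force: 92.5
```

```bash
python3 go.py 0.3 0 0.25
```

```text
t 18.025 q [-89.6 -35.4 127.   37.   89.8 -90.2] p [ 0.2726 -0.0299  0.2497]
[[-0.008  0.799  0.601]
 [ 1.    -0.007  0.022]
 [ 0.022  0.601 -0.799]]
tool delta /100mm [0.297 0.219 0.169] tilt 36.97971675530033
```

step_arm:
  fingers: [1, 1, 1, 1, 1, 1]
  travel:
    - [0.1, 0.45, 0.35]
    - [0.46, 0.27, 0.18]
    - [0.46, 0.26, 0.15]
    - [0.46, 0.26, 0.15]
    - [0, 0, 0]
    - [0, 0, 0]
  twist: [0, 0, 0, 0, 0, 0]

```text
time_s: 18.77
position: [0.3084, 0.0163, 0.2481]
tool_rot: [[0.003, 0.838, 0.546], [0.999, -0.02, 0.027], [0.034, 0.546, -0.837]]
ft_force: [-0.3, -1.0, -1.1]
grip_width: 0.0245
gripper_force: 92.7
```

```bash
python3 go.py 0.36 0.12 0.2
```

```text
t 18.775 q [-41.1 -22.8 122.6  26.6  57.9 -50.3] p [0.3084 0.0163 0.2481]
[[ 0.003  0.838  0.546]
 [ 0.999 -0.02   0.027]
 [ 0.034  0.546 -0.837]]
tool delta /100mm [1.021 0.148 0.712] tilt 33.150490404822364
```

step_arm:
  fingers: [1, 1, 1, 1, 1]
  travel:
    - [0.26, 0.09, 0.19]
    - [0.26, 0.09, 0.19]
    - [0.26, 0.09, 0.19]
    - [0.26, 0.09, 0.19]
    - [0, 0, 0]
  twist: [0, 0, 0, 0, 0]

```text
time_s: 19.4
position: [0.3788, 0.1166, 0.208]
tool_rot: [[0.007, 0.84, 0.543], [0.999, -0.024, 0.024], [0.033, 0.543, -0.839]]
ft_force: [-1.2, -0.5, -1.9]
grip_width: 0.0235
gripper_force: 92.8
```

```bash
python3 go.py 0.33 0.12 0.19
```

```text
t 19.4 q [ -1.7  -4.1 119.2   4.3  32.2  -3.7] p [0.3788 0.1166 0.208 ]
[[ 0.007  0.84   0.543]
 [ 0.999 -0.024  0.024]
 [ 0.033  0.543 -0.839]]
tool delta /100mm [ 0.025 -0.508 -0.114] tilt 32.93087756935002
```

step_arm:
  fingers: [1, 1, 1, 1, 1]
  travel:
    - [0, -0.3, -0.12]
    - [0, -0.3, -0.12]
    - [0, -0.3, -0.12]
    - [0, -0.3, -0.12]
    - [0, 0, 0]
  twist: [0, 0, 0, 0, 0]

```text
time_s: 20.02
position: [0.2499, 0.1173, 0.1832]
tool_rot: [[0.011, 0.838, 0.545], [0.999, -0.027, 0.022], [0.033, 0.545, -0.838]]
ft_force: [0.6, 0.3, -1.5]
grip_width: 0.024
gripper_force: 92.9
```

```bash
python3 go.py 0.33 0.12 0.19
```

```text
t 20.025 q [ -3.1 -18.8 133.4   5.4  32.6  -5.6] p [0.2499 0.1173 0.1832]
[[ 0.011  0.838  0.545]
 [ 0.999 -0.027  0.022]
 [ 0.033  0.545 -0.838]]
tool delta /100mm [0.037 0.707 0.381] tilt 33.079861663570185
```

step_arm:
  fingers: [1, 1, 1, 1, 1, 1]
  travel:
    - [0, -0.14, 0.22]
    - [0, -0.14, 0.22]
    - [0, -0.14, 0.22]
    - [0, -0.14, 0.22]
    - [0, 0, 0]
    - [0, 0, 0]
  twist: [0, 0, 0, 0, 0, 0]

```text
time_s: 20.78
position: [0.2568, 0.1236, 0.1168]
tool_rot: [[0.008, 0.85, 0.526], [0.999, -0.024, 0.023], [0.032, 0.526, -0.85]]
ft_force: [0.3, 0.1, -1.6]
grip_width: 0.0243
gripper_force: 92.7
```

```bash
python3 go.py 0.25 0.12 0.08
```

```text
t 20.775 q [ 1.00e-01 -3.80e+00  1.42e+02  7.10e+00  1.00e+01 -5.50e+00] p [0.2568 0.1236 0.1168]
[[ 0.008  0.85   0.526]
 [ 0.999 -0.024  0.023]
 [ 0.032  0.526 -0.85 ]]
tool delta /100mm [-0.048 -0.251  0.277] tilt 31.795409765779258
```

step_arm:
  fingers: [1, 1, 1, 1]
  travel:
    - [0, -0.28, 0.11]
    - [0, -0.28, 0.11]
    - [0, -0.28, 0.11]
    - [0, 0, 0]
  twist: [0, 0, 0, 0]

```text
time_s: 21.28
position: [0.2367, 0.1436, 0.1044]
tool_rot: [[0.014, 0.867, 0.498], [1.0, -0.021, 0.008], [0.018, 0.498, -0.867]]
ft_force: [-0.6, 0.0, -1.7]
grip_width: 0.0238
gripper_force: 92.8
```

```bash
python3 go.py 0.25 0.12 0.08
```

```text
t 21.275 q [ 11.3  -0.2 142.  -30.9  10.   41.6] p [0.2367 0.1436 0.1044]
[[ 0.014  0.867  0.498]
 [ 1.    -0.021  0.008]
 [ 0.018  0.498 -0.867]]
tool delta /100mm [-0.239 -0.001  0.276] tilt 29.90036744836723
```

step_arm:
  fingers: [1, 1, 1, 1, 1]
  travel:
    - [-0.1, -0.3, 0.2]
    - [-0.1, -0.3, 0.2]
    - [-0.1, -0.3, 0.2]
    - [-0.05, -0.3, 0.2]
    - [0, 0, 0]
  twist: [0, 0, 0, 0, 0]

```text
time_s: 21.9
position: [0.2334, 0.1678, 0.0654]
tool_rot: [[0.026, 0.895, 0.446], [1.0, -0.023, -0.013], [-0.002, 0.446, -0.895]]
ft_force: [0.2, -0.2, -2.1]
grip_width: 0.0235
gripper_force: 92.9
```

```bash
python3 go.py 0.25 0.12 0.08
```

```text
t 21.9 q [ 20.9  11.7 142.  -81.1  10.  101.2] p [0.2334 0.1678 0.0654]
[[ 0.026  0.895  0.446]
 [ 1.    -0.023 -0.013]
 [-0.002  0.446 -0.895]]
tool delta /100mm [-0.474  0.224 -0.05 ] tilt 26.50012440681053
```

step_arm:
  fingers: [1, 1, 1, 1, 1, 1, 1]
  travel:
    - [0, 0.14, -0.28]
    - [0, 0.14, -0.28]
    - [0, 0.14, -0.28]
    - [0, 0.14, -0.28]
    - [0, 0.14, -0.28]
    - [0, 0.14, -0.28]
    - [0, 0, 0]
  twist: [0, 0, 0, 0, 0, 0, -0.014]

```text
time_s: 22.78
position: [0.2387, 0.1624, 0.2157]
tool_rot: [[0.007, 0.876, 0.481], [0.998, 0.02, -0.052], [-0.055, 0.481, -0.875]]
ft_force: [-0.4, 0.1, -3.9]
grip_width: 0.0237
gripper_force: 93.1
```

```bash
python3 go.py 0.535 0.26 0.2
```

```text
t 22.775 q [ 22.8 -13.4 122.4 -18.8  46.7  32.4] p [0.2387 0.1624 0.2157]
[[ 0.007  0.876  0.481]
 [ 0.998  0.02  -0.052]
 [-0.055  0.481 -0.875]]
tool delta /100mm [1.004 2.541 1.514] tilt 28.96283809905298
```

```bash
cat > clr.py <<'E'
from h import *
from scipy.spatial import Delaunay
R=np.array(monitor.observe()['tool_rot'])
B=np.array([[.3517,.196],[.4027,.1626],[.4357,.213],[.3847,.2464]]); B=B.mean(0)+(B-B.mean(0))*1.03
D=Delaunay(B)
ax=np.array([.5274,.2535,.046]); 
def grid(hx,hy,z0,z1):
    g=np.stack(np.meshgrid(np.linspace(-hx,hx,15),np.linspace(-hy,hy,15),np.linspace(z0,z1,40)),-1).reshape(-1,3); return g
for dy in(0,.005,.01):
    tcp=ax+[0,dy,0]+R[:,2]*.0187
    for n,g in(('body',grid(.0425,.0425,-.20,-.073)),('knuckle',grid(.015,.06,-.11,-.05)),('finger',grid(.011,.0275,-.06,-.002))):
        W=tcp+g@R.T; i=D.find_simplex(W[:,:2])>=0
        print(dy,n,'min z over blue',W[i,2].min() if i.any() else None,'min z overall',W[:,2].min())
print(tcp-[0,.01,0])
E
python3 clr.py
```

```text
0 body min z over blue 0.13523199986294154 min z overall 0.07072375522728552
0 knuckle min z over blue None min z overall 0.04369379625958969
0 finger min z over blue None min z overall 0.017553001472644835
0.005 body min z over blue 0.149477719622286 min z overall 0.07072375522728552
0.005 knuckle min z over blue None min z overall 0.04369379625958969
0.005 finger min z over blue None min z overall 0.017553001472644835
0.01 body min z over blue 0.16657258333349934 min z overall 0.07072375522728552
0.01 knuckle min z over blue None min z overall 0.04369379625958969
0.01 finger min z over blue None min z overall 0.017553001472644835
[0.53640384 0.25253572 0.02963873]
```

step_arm:
  fingers: [1, 1, 1, 1, 1, 1, 1, 1, 1]
  travel:
    - [0.12, 0.32, 0.19]
    - [0.12, 0.32, 0.19]
    - [0.12, 0.32, 0.19]
    - [0.12, 0.32, 0.19]
    - [0.12, 0.32, 0.19]
    - [0.12, 0.32, 0.19]
    - [0.12, 0.32, 0.19]
    - [0.12, 0.3, 0.19]
    - [0, 0, 0]
  twist: [0, 0, 0, 0, 0, 0, 0, 0, 0]

```text
time_s: 23.9
position: [0.537, 0.2527, 0.1957]
tool_rot: [[0.009, 0.879, 0.477], [0.998, 0.019, -0.054], [-0.057, 0.476, -0.877]]
ft_force: [0.2, 0.5, -2.5]
grip_width: 0.0241
gripper_force: 93.1
```

```bash
cat > torch.py <<'E'
from h import *
c,im,d=shot('top'); P,u,v=cloud(c,d); I=im[v,u].astype(int); s=monitor.observe(); p=np.array(s['position'])
zt=p[2]+.016
m=(I.min(1)>120)&(abs(P[:,2]-zt-.01)<.03)&(P[:,0]>.47)&(P[:,0]<.6)&(P[:,1]>.13)&(P[:,1]<.38)
Q=P[m]; print(m.sum(),'y',Q[:,1].min(),Q[:,1].max())
for y in np.arange(.16,.36,.02):
    k=Q[abs(Q[:,1]-y)<.01]
    if len(k)>20: print(round(y,2),len(k),'xmid',(k[:,0].min()+k[:,0].max())/2,k[:,0].max()-k[:,0].min(),'ztop',np.percentile(k[:,2],95))
E
python3 go.py .5364 .2585 .034; python3 torch.py
```

```text
t 23.9 q [ 19.   19.8  89.6 -16.8  45.6  27.8] p [0.537  0.2527 0.1957]
[[ 0.009  0.879  0.477]
 [ 0.998  0.019 -0.054]
 [-0.057  0.476 -0.877]]
tool delta /100mm [ 0.15  -0.775  1.413] tilt 28.6693380390257
930 y 0.1598457852365568 0.3340303925571931
0.16 106 xmid 0.5219664414361769 0.03375774044046531 ztop 0.23242118756879132
0.18 192 xmid 0.5227628738083732 0.03565998458619346 ztop 0.23266893750931641
0.2 141 xmid 0.5241979670903623 0.028136816730106262 ztop 0.2274529851855478
0.22 115 xmid 0.52621236374866 0.02585495598670129 ztop 0.2273388848369473
0.24 145 xmid 0.5342297540081897 0.03934630502839742 ztop 0.22711087151525308
0.3 69 xmid 0.5324784806042073 0.020509803324565867 ztop 0.22545967070112732
0.32 143 xmid 0.5335354272509385 0.026087900375150075 ztop 0.224593787710133
```

Run:
```python
from h import *
c,im,d=shot('wrist','w3.png'); 
c,im2,d=shot('top'); 
a=cv2.resize(im,(400,300)); b=cv2.resize(im2[200:350,80:280],(400,300)); cv2.imwrite('pics/m3.png',np.hstack([a,b]))
s=monitor.observe(); print(s['ft_force'],s['tool_rot'])
```

```text
[-0.58204934 -0.27828622 -2.61523945] [[ 0.01127226  0.87923943  0.47624674]
 [ 0.99831954  0.01717876 -0.05534433]
 [-0.05684224  0.47607028 -0.87756826]]
```

View pics/m3.png

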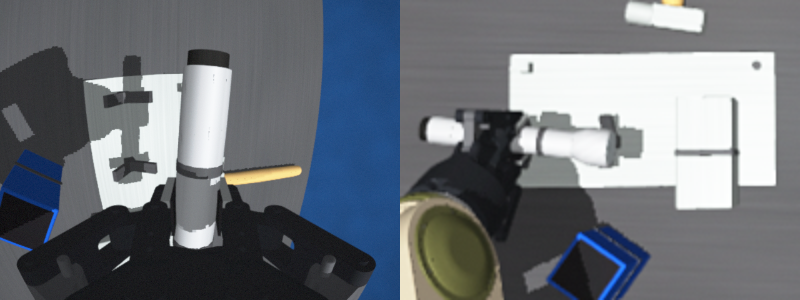

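The torch has yawed about 4° in the grip, seen in both views. I'll correct most of that by twist and let the V's align the rest, then lower.

step_arm:
  fingers: [1, 1, 1, 1, 1, 1, 1]
  travel:
    - [0, 0, 0]
    - [0.03, -0.135, 0.245]
    - [0.03, -0.135, 0.245]
    - [0.03, -0.135, 0.245]
    - [0.03, -0.135, 0.245]
    - [0.03, -0.135, 0.245]
    - [0, 0, 0]
  twist: [-0.022, 0, 0, 0, 0, 0, 0]

```text
time_s: 24.92
position: [0.5326, 0.2549, 0.0539]
tool_rot: [[-0.049, 0.879, 0.474], [0.995, 0.086, -0.057], [-0.091, 0.469, -0.879]]
ft_force: [-0.3, -0.5, -0.8]
grip_width: 0.0237
gripper_force: 92.9
```

```bash
python3 go.py .536 .2595 .031; python3 torch.py
```

```text
t 24.925 q [ 19.4  31.4  99.6 -29.   25.8  39. ] p [0.5326 0.2549 0.0539]
[[-0.049  0.879  0.474]
 [ 0.995  0.086 -0.057]
 [-0.091  0.469 -0.879]]
tool delta /100mm [ 0.065 -0.074  0.215] tilt 28.5066685029997
748 y 0.1615826551779685 0.33576580542249945
0.16 99 xmid 0.522561242819754 0.03434116689097211 ztop 0.0935051216420233
0.18 144 xmid 0.522294372908444 0.034159356075522895 ztop 0.09365623523996998
0.2 111 xmid 0.5285649235373437 0.05644861012903912 ztop 0.08889696514827727
0.22 93 xmid 0.5305100396024921 0.05229251925375822 ztop 0.08606377539800221
0.24 114 xmid 0.5259849188295849 0.049209112906193675 ztop 0.08598171199488815
0.3 40 xmid 0.5244676894734416 0.019261404834528095 ztop 0.08293549636431212
0.32 105 xmid 0.5261898887182419 0.02375044188550912 ztop 0.08027445089225012
0.34 27 xmid 0.5260974922635293 0.0236711390333052 ztop 0.07930350924569854
```

step_arm:
  fingers: [1, 1, 1, 1, 1]
  travel:
    - [0.02, -0.017, 0.05]
    - [0.02, -0.017, 0.05]
    - [0.02, -0.017, 0.05]
    - [0, -0.017, 0.05]
    - [0, 0, 0]
  twist: [0, 0, 0, 0, 0]

```text
time_s: 25.6
position: [0.5374, 0.26, 0.0338]
tool_rot: [[-0.047, 0.877, 0.478], [0.995, 0.084, -0.055], [-0.089, 0.472, -0.877]]
ft_force: [-4.2, 0.3, 4.0]
grip_width: 0.0238
gripper_force: 94.2
```

```bash
python3 go.py .536 .2595 .031; python3 torch.py
```

```text
t 25.6 q [ 19.8  33.9  99.6 -32.3  23.6  43. ] p [0.5374 0.26   0.0338]
[[-0.047  0.877  0.478]
 [ 0.995  0.084 -0.055]
 [-0.089  0.472 -0.877]]
tool delta /100mm [-0.002 -0.025  0.018] tilt 28.731514406289858
738 y 0.16699877256039874 0.3395137504678441
0.16 29 xmid 0.5294189293552461 0.034895701569054305 ztop 0.06952934407745337
0.18 157 xmid 0.5290651150321576 0.035109916654423756 ztop 0.07063687791572301
0.2 114 xmid 0.5286571542394984 0.056710972545282234 ztop 0.06818258782888906
0.22 122 xmid 0.5295120261826038 0.054660895329720405 ztop 0.06393315840272983
0.24 87 xmid 0.5286930818214763 0.024315315911276225 ztop 0.063760163850704
0.26 50 xmid 0.5306047901759934 0.04999854510733048 ztop 0.06617372273317888
0.3 24 xmid 0.5312179734832531 0.015301025697103787 ztop 0.06390735781879482
0.32 106 xmid 0.5289364568350656 0.024319622905638272 ztop 0.06363916456551078
0.34 49 xmid 0.5286284327887356 0.02397910995099095 ztop 0.06390352442349294
```

step_arm:
  fingers: [1, 1, 0.1, 0.1, 0.1]
  travel:
    - [0, -0.022, 0.01]
    - [0, 0, 0]
    - [0, 0, 0]
    - [0, 0, 0]
    - [0, 0, 0]
  twist: [0, 0, 0, 0, 0]

```text
time_s: 26.28
position: [0.5358, 0.2595, 0.0315]
tool_rot: [[-0.047, 0.878, 0.477], [0.995, 0.084, -0.056], [-0.089, 0.472, -0.877]]
ft_force: [-0.5, -0.8, 0.1]
grip_width: 0.0384
gripper_force: 0.0
```

```bash
python3 torch.py
```

```text
739 y 0.1674935955284244 0.3412977820882042
0.18 150 xmid 0.530238702497771 0.033106511355809554 ztop 0.0658548841735394
0.2 110 xmid 0.5286695772150889 0.05677140261719715 ztop 0.06363120152453473
0.22 120 xmid 0.5295159047298953 0.05472003698707906 ztop 0.060387241036100624
0.24 94 xmid 0.5279031443911191 0.02672480638214847 ztop 0.06148989418156431
0.26 63 xmid 0.5372018684907974 0.04562396504263777 ztop 0.06701108144596477
0.32 108 xmid 0.5246299068881821 0.024352486789926076 ztop 0.060387887356171066
0.34 55 xmid 0.5243338907413928 0.024077580959862788 ztop 0.0607248805883208
```

step_arm:
  fingers: [0.1, 0.1, 0.1, 0.1, 0.1, 0.1, 0.1]
  travel:
    - [0, 0, -0.1]
    - [0, 0, -0.2]
    - [0, 0, -0.3]
    - [0, 0, -0.4]
    - [0, 0, -0.5]
    - [0, 0, -0.3]
    - [0, 0, 0]
  twist: [0, 0, 0, 0, 0, 0, 0]

```text
time_s: 27.2
position: [0.4496, 0.2702, 0.1921]
tool_rot: [[-0.048, 0.876, 0.48], [0.995, 0.084, -0.053], [-0.087, 0.475, -0.875]]
ft_force: [-0.4, -0.3, -0.5]
grip_width: 0.0387
gripper_force: 0.0
```

Run:
```python
from h import *
s=monitor.observe();print(s['time_s'],s['position'],s['ft_force'])
c,im,d=shot('top'); c2,im2,_=shot('scene'); P,u,v=cloud(c,d); I=im[v,u].astype(int)
cv2.imwrite('pics/end.png',np.hstack([cv2.resize(im[200:350,100:300],(400,300)),cv2.resize(im2[130:280,320:520],(400,300))]))
m=(I.min(1)>100)&(P[:,2]>.035)&(P[:,2]<.08)&(P[:,0]>.49)&(P[:,0]<.57)&(P[:,1]>.155)&(P[:,1]<.36)
Q=P[m]; print('y',Q[:,1].min(),Q[:,1].max())
for y in np.arange(.16,.36,.02):
    k=Q[abs(Q[:,1]-y)<.01]
    if len(k)>20: print(round(y,2),len(k),(k[:,0].min()+k[:,0].max())/2,np.ptp(k[:,0]),np.percentile(k[:,2],95))
m=(P[:,2]>.062)&(P[:,2]<.08)&(P[:,0]>.44)&(P[:,0]<.62)&(P[:,1]>.04)&(P[:,1]<.145)
print(cv2.minAreaRect(P[m][:,:2].astype(np.float32)),np.median(P[m][:,2]))
```

```text
27.2 [0.44956889 0.27020099 0.192057  ] [-0.4475999  -0.29842768 -0.53769834]
y 0.16683660026003072 0.34169467214702176
0.16 53 0.5305984371562691 0.032874192327777885 0.06306376596289769
0.18 147 0.530187045255944 0.0330154970723886 0.06590131792040221
0.2 123 0.5285693354825634 0.05681717869161529 0.06395139887934746
0.22 117 0.5284320102009378 0.05669378787582935 0.06060247088876309
0.24 95 0.5288483609780944 0.02462932338760071 0.06088317172577633
0.26 101 0.5271673470426217 0.0222438220373794 0.06028980277409679
0.28 88 0.525782602507279 0.02431370671090516 0.05953276748869561
0.3 125 0.528433659796721 0.052659366007796415 0.06065247987359341
0.32 109 0.5246370514360716 0.024361979277887635 0.0600234354616044
0.34 55 0.5242768953501673 0.023973260458266976 0.05925916958906849
((0.5192264318466187, 0.0970565602183342), (0.11859952658414841, 0.06142166629433632), 1.8263075351715088) 0.06963385651357223
```

View pics/end.png

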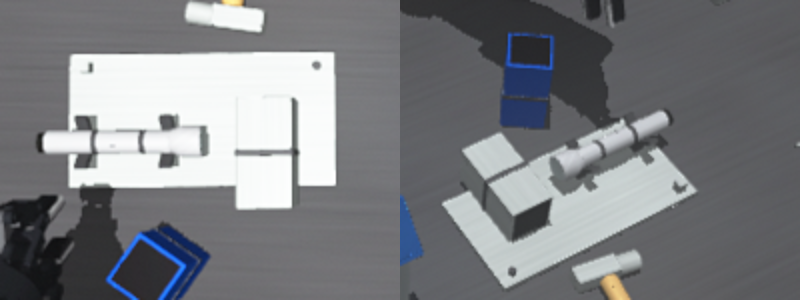

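The torch lies in both saddles, level, with its lens towards the tube and about 3 mm off centre lengthwise. The tube lies flat on the plate and the arm is clear.

```bash
python3 -c "
from rig import close_job
print(close_job())"
```

```text
the job is handed in; nothing more can be done
None
```

I handed the job in at about 27 s of the 45 s; no verdict came back. In the last measurement the tube lies flat on the plate about 13 mm from its spot, the torch rests in both saddles about 3 mm off centre lengthwise with its lens towards the tube, the arm is clear, and I kept the arm away from the brush, hammer, can and blue look-alike.

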